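# Lock the slab roller's thickness adjuster

### The arm

A 6-joint arm with a two-finger parallel gripper is mounted at the origin on the work surface. World frame = base frame: x ahead of the robot, y to its left, z up, the work surface at z = 0. Lengths are in m, angles in rad, forces in N, time in s.
With the tool pointing down it reaches from about 0.375 to 0.975 m from the base axis. Payload 3.8 kg.
Tool frame: the origin (TCP) lies where the fingers leave the gripper's body, on its centre line; the fingertips stand 73 mm ahead of it and the grasp point (between the pads) lies 54 mm ahead of it (nose_length is the distance from the TCP to the fingertips, in m); z points along the fingers, y is the line along which they close (so a half turn about z gives the same grasp; the last joint's range is limited). The gripper opens to 85 mm and grips with 20 to 120 N. Pads are 22 mm wide; open, the fingers measure 114 mm over their backs; the gripper's body (76 mm by 85 mm) begins 54 mm behind the grasp point. The pads swing forward as they close: fully open they stand 13 mm farther back than shut.
Start: joints at [1.133, 0.264, 1.604, -0, 1.274, -0.037], TCP at [0.263, 0.622, 0.304] pointing down, gripper open.
Joint ranges: [-2.63, 2.63], [-0.94, 2.18], [0.31, 2.57], [-1.31, 4.45], [0, 2.66], [-2.55, 2.55]. Speed limits (rad/s): [2.57, 2.57, 3.14, 3.14, 3.14, 3.14].

### API

Orientations are given as a rotation vector (axis times angle).
In Python, from workcell import read_state, read_camera, calibration, finish_job, look_for, cut_out, tip_of, nose_length gives the robot as it stands.
- The arm moves only by the tool step_arm, never from a script. Its argument "targets" is a list of rows, each a list of 3 entries, a list of its own where there are three numbers: the turn, a rotation vector about the tool's x, y, z in rad, then the shift along the tool's x, y, z in mm, then the finger opening in mm, from 0 to 85.4. In form: [[[ax, ay, az], [x, y, z], grip], ...]. A call has 1 to 5 rows; each row shifts and turns the commanded pose from where the row before left it, along the tool's axes as they then stand; what a row does not reach is not made up. A row lasts 1/12 s, in which the tool goes at most 41.7 mm and 7.16 degrees, less where a joint would pass 70% of its speed; a pose out of reach is approached as far as the arm can. A call with a gripper value outside its range is refused whole. The fingers move at their own pace and stop on an object; "grip_force" is the grip in N (left out, the last holds). Time passes only in rows, so rows that do not move let the fingers close. It gives the time, the measured TCP pose, the force, the opening and the grip force at its end, in the units of the state.
- read_state(): the state, without advancing time (a new reading comes with each control period).
- read_camera(name): name is "side" or "top" or "wrist"; returns the picture (480x640x3 uint8, red, green, blue); there is no depth.
- calibration(name): a dict with "camera_matrix" (3x3 intrinsics, pixels), "R" (3x3) and "t" (3): a world point X has camera coordinates R X + t. Camera axes: x right, y down, z forward; pixel columns grow to the right and rows downward; lengths in m; the calibration is good to about 2 mm. The wrist camera is an equidistant fisheye: a pixel r from the principal point sees the ray r / f radians off the axis. A picture is of the moment at which its call begins: read the wrist's pose just before it. calibration takes no time and is no camera call; for the wrist camera it gives the pose at the moment of the call.
- finish_job(): hands the job in; it is judged then, once.
Trained networks look in the newest picture that a camera, given by its name, has taken for a name from the list of things; names that differ only in an ending like _2 or _b are one class to them, and where a whole thing is asked for, a point or a joint stands for the part that bears it (a point fixed in the world has none). Each returns a list of dicts, best first, with "score" (0 to 1); they miss things now and then, are a little off and sometimes report something else, mostly with a low value. They report only what shows in the picture. A call takes as long as a camera call.
- look_for(camera, query): "extent" ([left, top, right, bottom] in pixels, round what is visible of it).
- cut_out(camera, query): "region" (480x640 bool, what is visible of it) and "extent" ([left, top, right, bottom] in pixels, round what is visible of it).
- tip_of(camera, query): "at" ([row, column] in pixels: a listed point, or the origin of a listed thing).
The state is a dict: "time": time; "q": joint angles; "joint_vel": joint speeds; "joint_torque": joint torques, N m; "tool_pos": TCP position; "tcp_rot": TCP orientation; "wrist_force": force on the tool from outside, world axes, zero at the start; "torque": the same for the moment, N m; "width": opening from 0.0 (shut) to 1.0 (fully open); "grip_force": force on a finger pad.
Only numpy, scipy, OpenCV 4.12 (cv2) and the standard library are available. Lean on these libraries where they do the work, as an engineer would, in place of code of your own. Each camera call takes 0.05 s, during which the arm holds its last target. There are 200 camera calls.

### The job

The thickness of the clay slab roller is already set at its right-hand adjuster, so lock it there: take the spanner from the tool tray, slide it onto the brass adjusting nut with its handle lying along the beam in front of the blue centre bracket, and let go so that the bracket holds it from turning. Screw the red locking knob clockwise until its torque limiter slips, stop after one or two clicks, and never let the brass nut's white mark wander more than a division from the red line. Then draw the spanner off, lay it flat back in the tool tray, let go, and leave the other things on the table where they are.

Things in the scene. Friction and masses are not known exactly. Their poses are not given: they have to be found in the camera images.
- roller: Bench slab roller fixed to the table, 150 x 460 mm on plan, crank outside its left end. Origin: on the table under its centre; x to the back, y along the rollers to the left. A steel cross beam (90 mm wide, 460 mm long in y), flat top 150 mm above the table, carries two adjusters: y = -190 mm (right, slack, to be locked), y = +190 mm (left, locked, fixed, 56 mm high above the beam).
- adjuster_axis (a point): Point of the roller (same axes) on the right-hand adjuster's vertical axis, 5 mm above the beam's top: mid-thickness of a spanner lying on the beam. The adjuster is a stack on one stud: brass hex nut, small steel locknut, red knob. None moves up or down noticeably in turning. The red line is on the beam at the adjuster's front (-x).
- adjuster (a joint): Angle of the brass hex nut (rad, + clockwise from above). At 0 the white mark on its flat black dial (74 mm across) is on the red line and two flats face the machine's -x and +x, so a spanner goes on with its handle along the beam. 36 mm across flats, 16 mm high, standing on the beam. Starts within 0.03 of 0. Turns with only 0.1 N m. A dial division is 15 degrees (0.262 rad).
- locknut (a joint): Angle of the steel locknut relative to the brass nut (rad, + clockwise from above). 0: jammed down on the brass nut, the end of its travel; it starts slack at -1.3 to -0.5. It screws down with 0.02 N m. Once jammed, what turns it turns the brass nut too unless that is held. Turning the knob back loosens it.
- limiter (a joint): How far the red knob has slipped clockwise on the locknut since the start (rad). 0 at the start and until the torque reaches 0.4 N m; then the knob slips at that steady torque. A click is 30 degrees (0.524 rad) of slip; it shows only as angle. Anticlockwise it does not slip but turns the locknut back.
- knob_grip (a point): Centre of the red knob, half-way up: a fluted cylinder 37 mm across and 29 mm high, upright, on top of the adjuster. Its underside is 27 mm and its top 56 mm above the beam. Free all round for the fingers, also with the spanner on.
- bracket_face (a point): Middle of the front (-x) face of the blue centre bracket's upright flange: 190 mm in y from each adjuster and 16 mm behind their line, 60 mm long in y, 22 mm high above the beam. With the spanner on and parallel to the beam, its handle is about 7 mm in front of this face; it bears on it once the brass nut is dragged clockwise a few degrees. A lifting handle is folded down behind the bracket.
- spanner_grip (a point): Point on the flat steel open-ended spanner's handle mid-thickness, 8 mm on the jaw's side of its centre of mass. 10 mm thick, 228 mm long, 0.2 to 0.4 kg. x points along it to the jaw, which opens to +x; the handle, 18 mm wide, runs from x = +35 to -130 mm; z is up as it lies. Starts flat in the tray along its length, jaw towards the tray's +x end.
- spanner_jaw (a point): Centre of the spanner's jaw, at x = +75 mm from spanner_grip, half-way through the thickness. The jaw is 37.2 mm wide with flared tips, reaching 22 mm ahead of this point; the throat is 22 mm behind it; the head is 64 mm wide. On the nut this point lies on the adjuster's axis.
- tray: Plywood tool tray fixed to the table in front of the machine, left or right. 310 x 150 mm outside, open on top, walls 6 mm thick and 22 mm high, floor 6 mm thick. Origin: centre of its underside; x along its length. The spanner starts in it with spanner_grip near x = +15, y = +22 mm; a wooden shaping tool (175 x 18 x 8 mm) lies along y = -46 mm. The spanner goes back there.
- bowl: Terracotta bowl, 124 mm across, 55 mm high, on a plywood board 190 x 190 x 8 mm, on the other side from the tray. To be left alone. Origin: centre of its underside.
- watercup: Blue ceramic cup, 72 mm across, 85 mm high, near the right end of the machine. To be left alone. Origin: centre of its underside.
- sponge: Yellow block sponge, 90 x 60 x 28 mm. To be left alone. Origin: centre of its underside.
- slipjar: Terracotta-coloured jar with a white cap, 68 mm across, 95 mm high. To be left alone. Origin: centre of its underside.
- smallpot: Small closed terracotta pot, 80 mm across, 68 mm high. To be left alone. Origin: centre of its underside.
- phone: Black phone lying flat, 150 x 73 x 9 mm. To be left alone. Origin: centre of its underside.
- shaper: Wooden shaping tool lying in the tray beside the spanner, 175 x 18 x 8 mm. To be left there. Origin: on its underside, at the middle of its 150 mm long handle.

How it is judged:
On the way, in this order (a step that is already met when the one before it is completed fails the run):
1. the spanner is on the brass nut, lying along the beam, and released (horizontal distance between spanner_jaw and adjuster_axis below 0.006 m and z of spanner_jaw in the frame of adjuster_axis below 0.006 m and y of spanner_grip in the frame of adjuster_axis above 0.06 m and contact force between the fingers and spanner below 0.1 N), for 0.2 s.
2. the locknut is jammed and the limiter has slipped a click while the spanner holds the brass nut (horizontal distance between spanner_jaw and adjuster_axis below 0.008 m and z of spanner_jaw in the frame of adjuster_axis below 0.008 m and value of joint locknut above -0.08 rad and value of joint limiter above 0.42 rad), for 0.1 s.
3. the spanner is off the nut (distance between spanner_jaw and adjuster_axis above 0.06 m), for 0.1 s.
At the end, for the whole second after the job is handed in: The spanner lies at rest flat (within 6 degrees) on the floor of the tray, inside its walls; the locknut is jammed (within 0.08 rad of the end of its travel), the limiter has slipped one or two clicks (0.42 to 1.4 rad), and the brass nut's mark is within a division (15 degrees) of the red line (value of joint adjuster between -0.27 and 0.27 rad and value of joint locknut above -0.08 rad and value of joint limiter between 0.42 and 1.4 rad and x of spanner_grip in the frame of tray between -0.1 and 0.1 m and y of spanner_grip in the frame of tray between -0.064 and 0.064 m and y of spanner_jaw in the frame of tray between -0.064 and 0.064 m and z of spanner_grip in the frame of tray below 0.022 m and angle between the z axis of spanner_grip and the z axis of tray, either way round below 0.1 rad and linear speed of spanner below 0.02 m/s); the robot touches nothing.
It fails at once if the brass nut's mark wandered more than a division from the red line (value of joint adjuster above 0.27 rad or value of joint adjuster below -0.27 rad).
It fails at once if the knob was turned on into a third click (value of joint limiter above 1.4 rad).
It fails at once if a bystander was moved more than 2 cm (the shaping tool in the tray: 3 cm) (distance of any of bowl, watercup, sponge, slipjar, smallpot, phone from where it was at the start of the episode above 0.02 m or distance of shaper from where it was at the start of the episode above 0.03 m).
It also fails if it takes over 72 s, if anything falls off the work surface, if the arm or the gripper's body presses on something with over 40 N, if the wrist force passes 120 N, or if a joint passes its speed limit or range.

## Working session

There is one attempt and no reset: what is moved stays moved. The work goes in short steps, Python scripts to look and compute and a tool call to move; the robot and the scene stay as the last step left them, time stands still between calls to the robot, and variables do not carry over. Pictures are saved under pics/ and viewed, at most 13 in all, crops included, and the job is handed in when it is done.

Besides the shell and the picture viewer there is one more tool, called by a JSON object that holds its "fn" and its "kwargs". step_arm: Moves the arm, as the interface text tells. Its arguments: {"type":"object","properties":{"targets":{"type":"array","items":{"type":"array"}},"grip_force":{"type":"number"}},"required":["targets"]}

```bash
mkdir -p pics; ls; cat > h.py <<'E'
import numpy as np, cv2
from scipy.spatial.transform import Rotation as Rn
from workcell import *
def save(n,f):
    im=read_camera(n); cv2.imwrite('pics/'+f,im[:,:,::-1]); return im
def ray(cam,rc,c=None):
    c=c or calibration(cam); K=np.array(c["camera_matrix"]);R=np.array(c["R"]);t=np.array(c["t"])
    x=(rc[1]-K[0,2])/K[0,0]; y=(rc[0]-K[1,2])/K[1,1]
    if cam=="wrist":
        r=np.hypot(x,y); d=np.array([x/r*np.sin(r),y/r*np.sin(r),np.cos(r)]) if r>0 else np.array([0,0,1.])
    else: d=np.array([x,y,1.])
    return -R.T@t, R.T@d
def at_z(cam,rc,z,c=None):
    o,d=ray(cam,rc,c); return o+d*(z-o[2])/d[2]
def proj(cam,X,c=None):
    c=c or calibration(cam); K=np.array(c["camera_matrix"]); p=np.array(c["R"])@X+np.array(c["t"])
    if cam=="wrist":
        r=np.hypot(p[0],p[1]); th=np.arctan2(r,p[2]); p=np.array([p[0]/r*th,p[1]/r*th,1])
    q=K@(p/p[2]); return q[1],q[0]
E
python3 - <<'E'
from h import *
for cam in ("top","side"):
    save(cam,cam+"0.png"); c=calibration(cam); print(cam,-np.array(c["R"]).T@np.array(c["t"]))
    for n in ["roller","adjuster_axis","knob_grip","bracket_face","spanner_grip","spanner_jaw","tray","shaper"]:
        for d in tip_of(cam,n)[:2]: print(n,np.round(d["at"],1),round(d["score"],2))
s=read_state(); print(s["time"],s["tcp_rot"],s["wrist_force"],s["q"])
E
```

```text
pics
top [0.38782887 0.05818866 1.39438167]
roller [200.4 300.2] 0.66
roller [265.2 305.8] 0.22
adjuster_axis [194.8 369.3] 0.72
knob_grip [189.  369.6] 0.5
bracket_face [183.2 299.4] 0.97
bracket_face [186.4 421.2] 0.62
spanner_grip [265.3 276.4] 0.92
spanner_jaw [270.6 307.1] 0.73
tray [273.2 277.8] 0.7
shaper [289.2 266.6] 0.77
side [ 0.28029513 -1.04650655  0.83393847]
roller [261.2 351.9] 0.95
roller [351.5 411.6] 0.16
adjuster_axis [253.3 372.5] 0.93
knob_grip [345.4 284.6] 0.69
knob_grip [241.1 375. ] 0.63
bracket_face [211.5 364.9] 0.66
spanner_grip [258.9 353.3] 0.54
spanner_jaw [266.1 280.4] 0.7
tray [252.1 271.1] 0.61
shaper [244.2 258. ] 0.45
0.9 [6.25318653e-01 3.07872008e+00 8.31546589e-05] [-0.28699394  0.28572482 -0.66180566] [ 1.13311480e+00  2.63899889e-01  1.60396972e+00  2.72152299e-06
  1.27366920e+00 -3.69141391e-02]
```

View pics/top0.png

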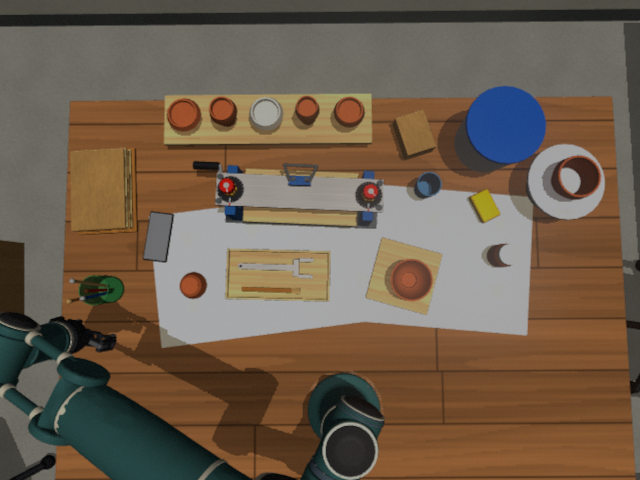

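View pics/side0.png

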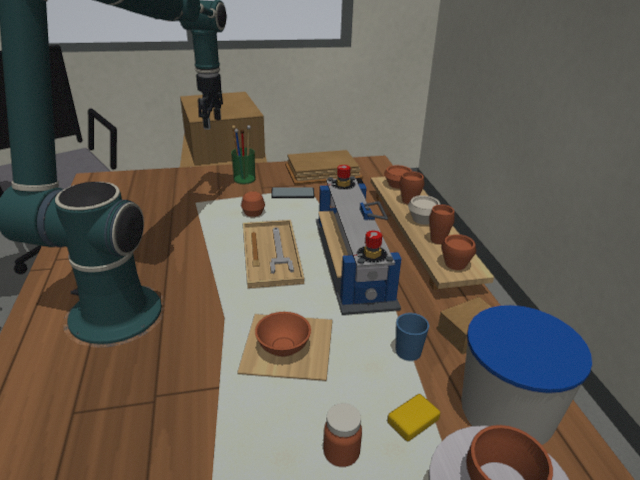

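The top view shows the right knob at about (190,371) and the left knob at (187,228). The spanner is in the tray at row 267, columns 240–312, with its jaw to the right. The side view agrees, with the right knob at (241,373) and the jaw near (266,281).

```bash
python3 - <<'E'
from h import *
im=read_camera("top").astype(int)
red=((im[:,:,0]>150)&(im[:,:,1]<60)&(im[:,:,2]<70)).astype(np.uint8)
n,l,st,ce=cv2.connectedComponentsWithStats(red)
K=[]
for i in range(1,n):
    if st[i,4]>40: 
        X=at_z("top",ce[i][::-1],0.198); print("red",st[i,4],ce[i],X.round(4)); K.append(X)
for d in cut_out("top","spanner_grip")[:1]:
    r=d["region"]; print(d["extent"],r.sum(),d["score"])
    P=np.array([at_z("top",p,0.013)[:2] for p in np.argwhere(r)]); m=P.mean(0); w,v=np.linalg.eigh(np.cov(P.T)); a=v[:,1]; a*=-np.sign(a[1]); s=(P-m)@a
    print("spanner mean",m,"axis",a,"ends",m+a*s.min(),m+a*s.max(),s.max()-s.min())
for d in cut_out("top","tray")[:1]:
    r=d["region"].astype(np.uint8); c=cv2.findContours(r,0,1)[0]; c=max(c,key=cv2.contourArea); b=cv2.boxPoints(cv2.minAreaRect(c)); print("tray",[at_z("top",p[::-1],0.022)[:2].round(3) for p in b])
print(at_z("top",(265.3,276.4),.011),at_z("top",(270.6,307),.011))
read_camera("side")
o1,d1=ray("side",(241.1,375)); o2,d2=ray("top",(189,369.6))
A=np.c_[d1,-d2]; k=np.linalg.lstsq(A,o2-o1,rcond=None)[0]; print("knob tri",o1+d1*k[0],o2+d2*k[1])
for n,z in (("bowl",.03),("watercup",.04),("smallpot",.03),("phone",.005)):
    for d in look_for("top",n)[:1]: e=d["extent"]; print(n,d["score"],at_z("top",((e[1]+e[3])/2,(e[0]+e[2])/2),z).round(3))
E
```

```text
red 81 [225.88888889 184.39506173] [0.6371 0.3144 0.198 ]
red 79 [370.        190.4556962] [ 0.6177 -0.0664  0.198 ]
[236.6, 254.5, 314.5, 278.2] 548 0.95
spanner mean [0.42166873 0.18989008] axis [-0.04243294 -0.99909932] ends [0.42699107 0.31520643] [0.41748554 0.09139529] 0.22401290801160623
tray [array([0.33 , 0.349]), array([0.479, 0.346]), array([0.469, 0.035]), array([0.32 , 0.041])]
[0.42762153 0.1996421  0.011     ] [0.41101559 0.10748433 0.011     ]
knob tri [ 0.62171377 -0.06625439  0.1848888 ] [ 0.62410936 -0.06674519  0.18540771]
bowl 0.68 [ 0.381 -0.203  0.03 ]
watercup 0.68 [ 0.665 -0.258  0.04 ]
smallpot 0.82 [0.368 0.442 0.03 ]
```

{"fn": "step_arm", "kwargs": {"targets": [[[0,0,0.121],[0,0,0],85],[[0,0,0.121],[0,0,0],85],[[0,0,0.121],[0,0,0],85],[[0,0,0.121],[0,0,0],85],[[0,0,0.121],[0,0,0],85]]}}

```text
time: 1.72
tool_pos: [0.2633, 0.6215, 0.3039]
tcp_rot: [1.522, 2.748, -0.0]
wrist_force: [0.2, 0.1, 0.1]
width: 0.993
grip_force: 0.0
```

{"fn": "step_arm", "kwargs": {"targets": [[[0,0,0.121],[0,0,0],85],[[0,0,0.121],[0,0,0],85],[[0,0,0.121],[0,0,0],85],[[0,0,0.121],[0,0,0],85],[[0,0,0.121],[0,0,0],85]]}}

```text
time: 2.13
tool_pos: [0.2634, 0.6215, 0.3038]
tcp_rot: [-2.272, -2.17, 0.0]
wrist_force: [-0.4, -0.7, -0.2]
width: 0.993
grip_force: 0.0
```

{"fn": "step_arm", "kwargs": {"targets": [[[0,0,0],[-35.6,14.7,0],85],[[0,0,0],[-35.6,14.7,0],85],[[0,0,0],[-35.6,14.7,0],85],[[0,0,0],[-35.6,14.7,0],85],[[0,0,0],[-35.6,14.7,0],85]]}}

```text
time: 2.55
tool_pos: [0.3299, 0.4391, 0.3039]
tcp_rot: [2.265, 2.177, 0.0]
wrist_force: [-0.2, -0.3, -0.0]
width: 0.997
grip_force: 0.0
```

{"fn": "step_arm", "kwargs": {"targets": [[[0,0,0],[-35.6,14.7,0],85],[[0,0,0],[-35.6,14.7,0],85],[[0,0,0],[-35.6,14.7,0],85],[[0,0,0],[-35.6,14.7,0],85],[[0,0,0],[-35.6,14.7,0],85]]}}

```text
time: 2.97
tool_pos: [0.3962, 0.2582, 0.3042]
tcp_rot: [2.265, 2.177, 0.001]
wrist_force: [0.7, -0.0, 0.1]
width: 0.998
grip_force: 0.0
```

{"fn": "step_arm", "kwargs": {"targets": [[[0,0,0],[-35.6,14.7,0],85],[[0,0,0],[-35.6,14.7,0],85],[[0,0,0],[0,0,0],85],[[0,0,0],[0,0,0],85]]}}

```text
time: 3.3
tool_pos: [0.4232, 0.1858, 0.3042]
tcp_rot: [2.271, 2.171, 0.001]
wrist_force: [-0.2, 0.6, -0.2]
width: 0.995
grip_force: 0.0
```

```bash
cat >> h.py <<'E'
def st():
    s=read_state(); R=Rn.from_rotvec(s["tcp_rot"]).as_matrix()
    print("t",round(s["time"],2),"tcp",np.round(s["tool_pos"],4),"yaw_y",round(np.arctan2(R[1,1],R[0,1]),4),"zt",R[:,2].round(3),"q6",round(s["q"][5],3),"F",np.round(s["wrist_force"],2),"M",np.round(s["torque"],3),"w",round(s["width"],3),"g",round(s["grip_force"],1)); return s,R
E
python3 - <<'E'
from h import *
s,R=st(); print("nose",nose_length() if callable(nose_length) else nose_length)
c=calibration("wrist"); save("wrist","w1.png"); print("cam",-np.array(c["R"]).T@c["t"])
for n,z in (("spanner_grip",.011),("spanner_jaw",.011),("adjuster_axis",.155),("knob_grip",.1915),("bracket_face",.161),("tray",0.006)):
    for d in tip_of("wrist",n)[:2]: print(n,np.round(d["at"],1),round(d["score"],2),at_z("wrist",d["at"],z,c).round(4))
for d in cut_out("wrist","spanner_grip")[:1]:
    r=d["region"]; print(d["extent"],r.sum(),d["score"])
    P=np.array([at_z("wrist",p,0.016,c)[:2] for p in np.argwhere(r)]); m=P.mean(0); w,v=np.linalg.eigh(np.cov(P.T)); a=v[:,1]; a*=-np.sign(a[1]); s=(P-m)@a
    print("spanner mean",m,"axis",a,"ends",m+a*s.min(),m+a*s.max(),s.max()-s.min())
E
```

```text
t 3.3 tcp [0.4232 0.1858 0.3042] yaw_y -0.0448 zt [ 0.001  0.    -1.   ] q6 0.404 F [-0.21  0.6  -0.23] M [-0.061  0.022  0.032] w 0.995 g 0.0
nose 0.0726
cam [0.42628558 0.25118597 0.37361324]
spanner_grip [206.4 318.4] 0.71 [0.4238 0.1862 0.011 ]
adjuster_axis [472.8 517. ] 0.8 [ 0.6172 -0.0676  0.155 ]
bracket_face [312.9 591.8] 0.76 [0.6389 0.1223 0.161 ]
bracket_face [199.  293.1] 0.34 [0.4104 0.2181 0.161 ]
tray [201.1 293.5] 0.61 [0.3991 0.1919 0.006 ]
[291.6, 74.7, 349.8, 298.2] 4912 0.65
spanner mean [0.42333625 0.19472538] axis [-0.04045556 -0.99918134] ends [0.42815894 0.31383745] [0.41904916 0.08884202] 0.2251797692313809
```

View pics/w1.png

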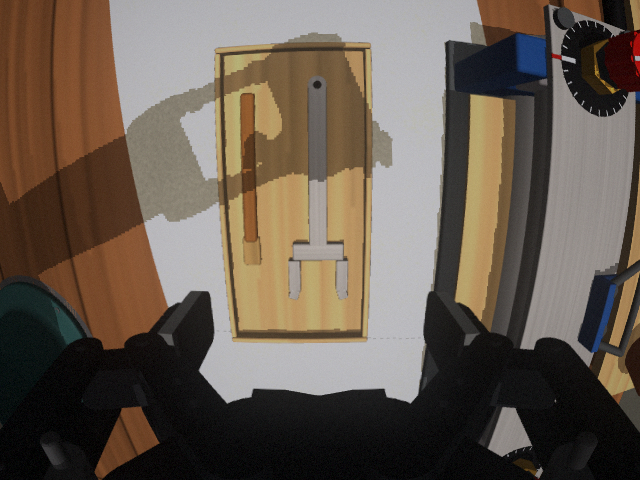

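The wrist view shows the spanner directly below. Its handle runs along column 317 (rows 75–250) and the jaw reaches row 298. The network's grip point is within 1 mm of the TCP, so I'll descend.

{"fn": "step_arm", "kwargs": {"targets": [[[0,0,0],[0,0,36],42],[[0,0,0],[0,0,36],42],[[0,0,0],[0,0,36],42],[[0,0,0],[0,0,36],42],[[0,0,0],[0,0,36],42]]}}

```text
time: 4.12
tool_pos: [0.4223, 0.1883, 0.1227]
tcp_rot: [2.264, 2.178, 0.002]
wrist_force: [1.0, -0.0, 0.8]
width: 0.493
grip_force: 0.0
```

{"fn": "step_arm", "kwargs": {"targets": [[[0,0,0],[0,0,20],42],[[0,0,0],[0,0,13],42],[[0,0,0],[0,0,8],42],[[0,0,0],[0,0,0],42],[[0,0,0],[0,0,0],42]]}}

```text
time: 4.53
tool_pos: [0.4227, 0.1881, 0.0831]
tcp_rot: [-2.265, -2.177, 0.0]
wrist_force: [-0.2, -0.1, 0.3]
width: 0.491
grip_force: 0.0
```

```bash
python3 - <<'E'
from h import *
s,R=st(); print("nose",nose_length() if callable(nose_length) else nose_length)
c=calibration("wrist"); save("wrist","w2.png")
for d in tip_of("wrist","spanner_grip")[:1]: print(d, at_z("wrist",d["at"],.011,c))
E
```

```text
t 4.53 tcp [0.4227 0.1881 0.0831] yaw_y -0.0393 zt [-0. -0. -1.] q6 0.404 F [-0.24 -0.13  0.34] M [ 0.024 -0.009 -0.048] w 0.491 g 0.0
nose 0.0726
{'at': [307.5, 319.0], 'score': 0.98} [0.42306287 0.18518238 0.011     ]
```

View pics/w2.png

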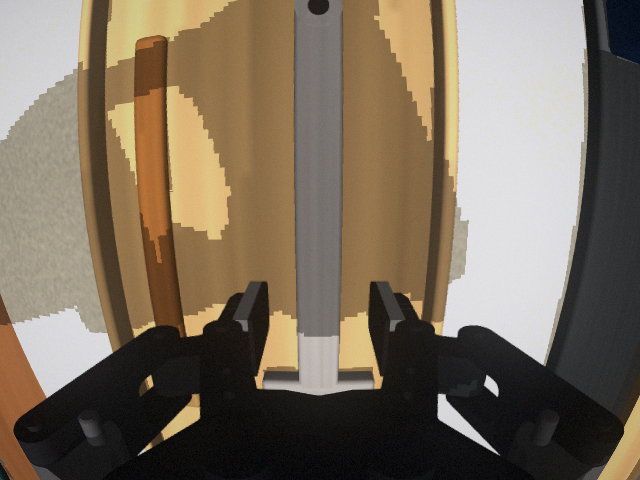

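{"fn": "step_arm", "kwargs": {"targets": [[[0,0,0],[0,0,2.5],42],[[0,0,0],[0,0,0],10],[[0,0,0],[0,0,0],10],[[0,0,0],[0,0,0],10],[[0,0,0],[0,0,0],10]], "grip_force": 70}}

```text
time: 5.05
tool_pos: [0.4229, 0.1878, 0.0813]
tcp_rot: [2.265, 2.176, 0.001]
wrist_force: [-1.8, -0.3, 5.4]
width: 0.182
grip_force: 68.8
```

{"fn": "step_arm", "kwargs": {"targets": [[[0,0,0],[0,0,0],10],[[0,0,0],[0,0,-5],10],[[0,0,0],[0,0,-10],10],[[0,0,0],[0,0,0],10]]}}

```text
time: 5.38
tool_pos: [0.4233, 0.1878, 0.0969]
tcp_rot: [2.265, 2.176, 0.003]
wrist_force: [0.9, -0.2, -4.0]
width: 0.183
grip_force: 69.0
```

```bash
python3 - <<'E'
from h import *
st()
E
```

```text
t 5.38 tcp [0.4233 0.1878 0.0969] yaw_y -0.0401 zt [ 0.002  0.001 -1.   ] q6 0.404 F [ 0.89 -0.17 -4.02] M [ 0.011 -0.045  0.01 ] w 0.183 g 69.0
```

{"fn": "step_arm", "kwargs": {"targets": [[[0,0,0],[0,0,-40],10],[[0,0,0],[0,0,-40],10],[[0,0,0],[0,0,-40],10],[[0,0,0],[-20,4,-35],10],[[0,0,0],[-20,4,-35],10]]}}

```text
time: 5.8
tool_pos: [0.4285, 0.1473, 0.2875]
tcp_rot: [2.263, 2.179, 0.002]
wrist_force: [1.7, 0.3, -4.7]
width: 0.183
grip_force: 69.9
```

{"fn": "step_arm", "kwargs": {"targets": [[[0,0,0],[-30,6,-25],10],[[0,0,0],[-35,6,-15],10],[[0,0,0],[-35,6,0],10],[[0,0,0],[-35,6,0],10],[[0,0,0],[-12,2,0],10]]}}

```text
time: 6.22
tool_pos: [0.4491, -0.0044, 0.3261]
tcp_rot: [2.266, 2.172, -0.001]
wrist_force: [-0.1, 0.7, -3.6]
width: 0.178
grip_force: 69.9
```

{"fn": "step_arm", "kwargs": {"targets": [[[0,0,0],[0,0,0],10],[[0,0,0],[0,0,0],10],[[0,0,0],[0,0,0],10]]}}

```text
time: 6.47
tool_pos: [0.4486, -0.0001, 0.325]
tcp_rot: [-2.265, -2.176, -0.0]
wrist_force: [-0.3, 0.4, -3.7]
width: 0.178
grip_force: 69.9
```

```bash
python3 - <<'E'
from h import *
st()
c=calibration("wrist"); im=save("wrist","w3.png")
for n,z in (("adjuster_axis",.155),("knob_grip",.1915),("bracket_face",.161)):
    for d in tip_of("wrist",n)[:2]: print(n,np.round(d["at"],1),round(d["score"],2),at_z("wrist",d["at"],z,c).round(4))
im=im.astype(int); red=((im[:,:,0]>130)&(im[:,:,1]<60)&(im[:,:,2]<70)).astype(np.uint8)
n,l,s,ce=cv2.connectedComponentsWithStats(red)
for i in range(1,n):
    if s[i,4]>30: print("red",s[i],ce[i],at_z("wrist",ce[i][::-1],.1915,c),at_z("wrist",ce[i][::-1],.15,c))
E
```

```text
t 6.47 tcp [ 4.486e-01 -1.000e-04  3.250e-01] yaw_y -0.0401 zt [-0.001  0.001 -1.   ] q6 -0.016 F [-0.32  0.45 -3.73] M [ 0.023 -0.016 -0.002] w 0.178 g 69.9
adjuster_axis [313.2 523. ] 0.57 [ 0.611  -0.0683  0.155 ]
knob_grip [331.5 551.5] 0.79 [ 0.6162 -0.0667  0.1915]
bracket_face [ 70.6 571.8] 0.96 [0.6397 0.1219 0.161 ]
red [ 536  317   45   49 1048] [559.0610687  340.48473282] [ 0.62607649 -0.07592414  0.1915    ] [ 0.66176287 -0.10479664  0.15      ]
```

View pics/w3.png

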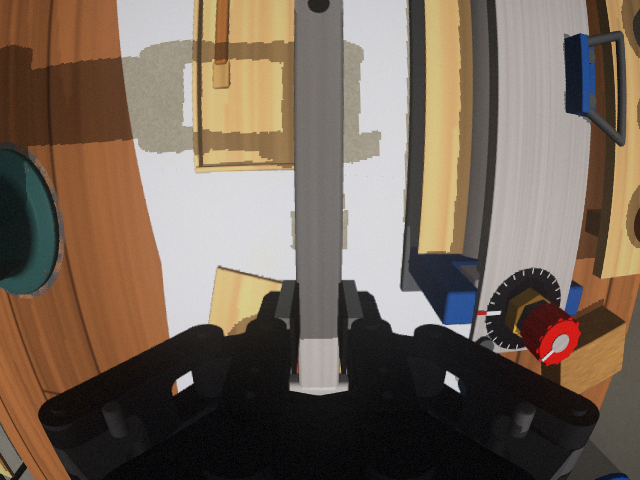

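The wrist view shows the right dial centred near (310,525), with its white mark on the red line at (313,487) and the red knob top at (341,560). The bracket face is at (72,573). The dial lies on the beam, so I'll fit its circle to place the axis.

```bash
python3 - <<'E'
from h import *
from scipy.optimize import least_squares
c=calibration("wrist"); im=read_camera("wrist")
# rectified plane view z=0.151, 0.25mm/px around (0.615,-0.067)
N=480; xs=0.615+(np.arange(N)-N/2)*.00025; ys=-0.067+(np.arange(N)-N/2)*.00025
mx=np.zeros((N,N),np.float32); my=mx.copy()
for i,x in enumerate(xs):
    for j,y in enumerate(ys): 
        r,q=proj("wrist",np.array([x,y,.151]),c); mx[N-1-i,N-1-j]=q; my[N-1-i,N-1-j]=r
rec=cv2.remap(im,mx,my,cv2.INTER_LINEAR); cv2.imwrite("pics/rec.png",rec[:,:,::-1])
g=rec.max(2).astype(float)
# radial template: dark disc r<.037, light outside, only left/front/left-back sectors (not occluded)
X=xs[::-1][:,None]*np.ones((1,N)); Y=np.ones((N,1))*ys[::-1][None]
best=[]
for x0 in np.arange(.605,.628,.0005):
    for y0 in np.arange(-.077,-.057,.0005):
        dx,dy=X-x0,Y-y0; r=np.hypot(dx,dy); sec=(dy>-0.3*r)
        a=g[sec&(r>.0345)&(r<.0365)].mean(); b=g[sec&(r>.0375)&(r<.0395)].mean(); best.append((b-a,x0,y0))
best.sort(reverse=True); print(np.round(best[:6],4))
E
```

```text
[[ 1.044239e+02  6.145000e-01 -6.750000e-02]
 [ 1.034920e+02  6.145000e-01 -6.800000e-02]
 [ 1.009292e+02  6.140000e-01 -6.750000e-02]
 [ 1.006996e+02  6.150000e-01 -6.750000e-02]
 [ 9.998580e+01  6.150000e-01 -6.800000e-02]
 [ 9.998530e+01  6.140000e-01 -6.800000e-02]]
```

View pics/rec.png

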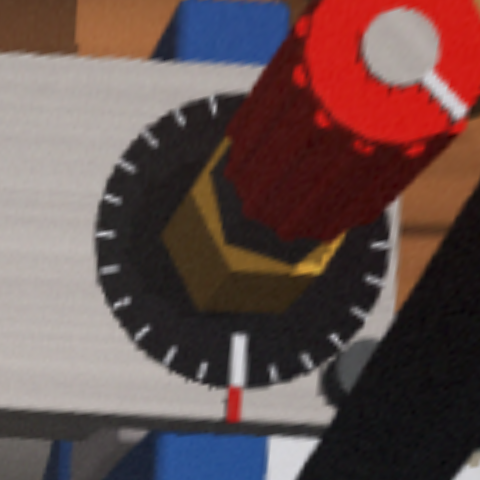

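The rectified view shows the dial circle centred near pixel (242,238), the white mark on the red line at (236,385), and beam edges sloping about 0.055. That puts the axis at (0.6145, −0.0677) with a yaw of about −0.053.

{"fn": "step_arm", "kwargs": {"targets": [[[0,0,0.013],[0,0,0],10],[[0,0,0],[15.8,33.9,0],10],[[0,0,0],[15.8,33.9,0],10],[[0,0,0],[15.8,33.9,0],10],[[0,0,0],[15.8,33.9,0],10]]}}

```text
time: 7.13
tool_pos: [0.5891, 0.0565, 0.3253]
tcp_rot: [2.279, 2.162, 0.0]
wrist_force: [-0.2, -0.7, -3.8]
width: 0.182
grip_force: 70.0
```

{"fn": "step_arm", "kwargs": {"targets": [[[0,0,0],[15.8,33.9,0],10],[[0,0,0],[0,0,30],10],[[0,0,0],[0,0,30],10],[[0,0,0],[0,0,20],10],[[0,0,0],[0,0,10],10]]}}

```text
time: 7.55
tool_pos: [0.6206, 0.0698, 0.2307]
tcp_rot: [-2.276, -2.159, 0.009]
wrist_force: [-1.0, -0.4, -4.3]
width: 0.181
grip_force: 70.2
```

{"fn": "step_arm", "kwargs": {"targets": [[[0,0,0],[0,0,0],10],[[0,0,0],[0,0,0],10],[[0,0,0],[0,0,0],10]]}}

```text
time: 7.8
tool_pos: [0.6236, 0.0695, 0.2375]
tcp_rot: [2.278, 2.16, 0.004]
wrist_force: [0.4, 0.1, -4.1]
width: 0.178
grip_force: 70.2
```

```bash
cat > rel.py <<'E'
from h import *
s,R=st(); ax=np.array([.6145,-.0677,.155]); yaw=-.053
a=np.array([np.sin(yaw),-np.cos(yaw),0]); l=np.array([np.cos(yaw),np.sin(yaw),0])
j=np.array(s["tool_pos"])+R@np.array([-.0775,0,.0703])
print("jaw rel: along",(j-ax)@a*1e3,"lat",(j-ax)@l*1e3,"z",(j-ax)[2]*1e3)
E
python3 rel.py; python3 - <<'E'
from h import *
for cam in("top",):
    read_camera(cam)
    for n in("spanner_jaw","spanner_grip"):
        for d in tip_of(cam,n)[:1]: print(n,d,at_z(cam,d["at"],.165))
E
```

```text
t 7.8 tcp [0.6236 0.0695 0.2375] yaw_y -0.0531 zt [ 0.003  0.    -1.   ] q6 0.124 F [ 0.45  0.07 -4.1 ] M [-0.017 -0.024 -0.045] w 0.178 g 70.2
jaw rel: along -59.98012094408813 lat 2.0655398631802573 z 12.178234234664103
spanner_jaw {'at': [193.9, 347.4], 'score': 0.84} [ 0.6151363  -0.00849385  0.165     ]
spanner_grip {'at': [186.0, 317.1], 'score': 0.54} [0.6375102  0.07350768 0.165     ]
```

{"fn": "step_arm", "kwargs": {"targets": [[[0,0,0],[0,0,7],10],[[0,0,0],[0,0,0],10],[[0,0,0],[0,0,0],10],[[0,0,0],[0,0,0],10]]}}

```text
time: 8.28
tool_pos: [0.6223, 0.0692, 0.2282]
tcp_rot: [-2.279, -2.162, 0.0]
wrist_force: [-0.4, -0.6, -3.8]
width: 0.18
grip_force: 70.2
```

```bash
python3 rel.py; python3 - <<'E'
from h import *
for i in range(3): read_camera("wrist"); st()
c=calibration("wrist")
save("wrist","w4.png")
for n,z in(("adjuster_axis",.155),("spanner_grip",.161),("bracket_face",.161)):
    for d in tip_of("wrist",n)[:1]: print(n,d,at_z("wrist",d["at"],z,c))
im=save("side","s4.png"); cv2.imwrite("pics/s4c.png",cv2.resize(im[200:300,300:420],None,fx=6,fy=6)[:,:,::-1])
E
```

```text
t 8.28 tcp [0.6223 0.0692 0.2282] yaw_y -0.0531 zt [-0. -0. -1.] q6 0.124 F [-0.43 -0.56 -3.75] M [-0.03  -0.004  0.019] w 0.18 g 70.2
jaw rel: along -59.64453973449271 lat 0.49773860228174904 z 2.937366975804961
t 8.33 tcp [0.6224 0.0692 0.2283] yaw_y -0.0531 zt [-0. -0. -1.] q6 0.124 F [ 0.42  0.87 -2.83] M [-0.015 -0.012 -0.006] w 0.184 g 70.2
t 8.38 tcp [0.6225 0.0693 0.2284] yaw_y -0.053 zt [-0.  0. -1.] q6 0.124 F [-0.26  0.22 -3.61] M [-0.05 -0.01  0.03] w 0.183 g 70.2
t 8.43 tcp [0.6225 0.0693 0.2284] yaw_y -0.0531 zt [ 0.  0. -1.] q6 0.124 F [ 0.64  0.32 -4.08] M [ 0.002 -0.025 -0.007] w 0.18 g 70.2
spanner_grip {'at': [311.3, 318.1], 'score': 0.73} [0.6225367  0.06693899 0.161     ]
bracket_face {'at': [176.5, 359.8], 'score': 0.56} [0.6408906  0.12056815 0.161     ]
```

View pics/w4.png

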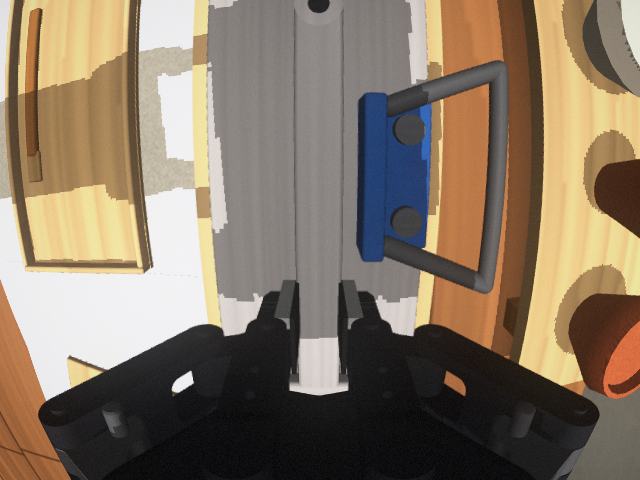

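View pics/s4c.png

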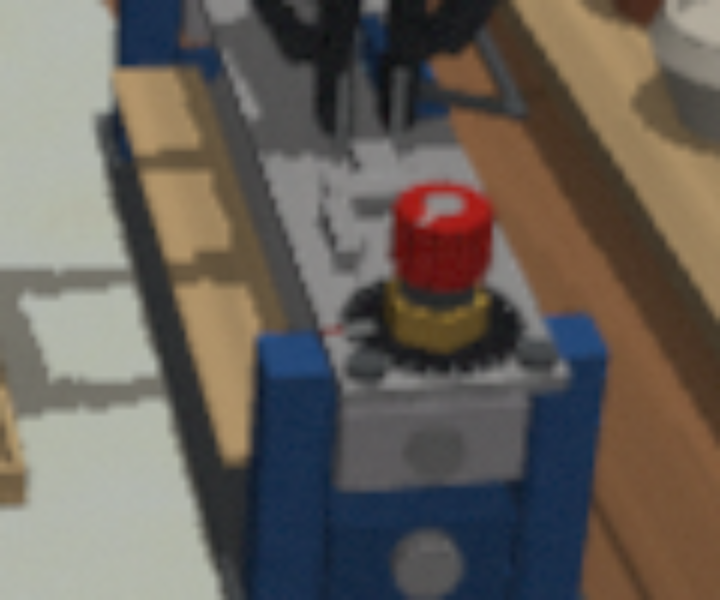

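The handle is straight in front of the blue bracket, whose face is at column 360 against a handle centre of 318. In the crop, the jaw points at the brass nut, and both lie flat on the beam. Now sliding on.

{"fn": "step_arm", "kwargs": {"targets": [[[0,0,0],[-8,-0.5,1.5],10],[[0,0,0],[-10,0,0],10],[[0,0,0],[-8,0,0],10],[[0,0,0],[-6,0,0],10],[[0,0,0],[-4,0,0],10]]}}

```text
time: 9.1
tool_pos: [0.62, 0.0319, 0.2269]
tcp_rot: [2.281, 2.16, -0.0]
wrist_force: [-0.8, -0.2, -3.6]
width: 0.18
grip_force: 70.2
```

{"fn": "step_arm", "kwargs": {"targets": [[[0,0,0],[-4,0,0],10],[[0,0,0],[-4,0,0],10],[[0,0,0],[0,0,0],10]]}}

```text
time: 9.35
tool_pos: [0.6196, 0.0245, 0.2269]
tcp_rot: [2.28, 2.161, -0.0]
wrist_force: [0.2, 0.1, -4.1]
width: 0.183
grip_force: 70.2
```

```bash
python3 rel.py
```

```text
t 9.35 tcp [0.6196 0.0245 0.2269] yaw_y -0.0537 zt [ 0. -0. -1.] q6 0.053 F [ 0.19  0.12 -4.13] M [-0.057 -0.055  0.032] w 0.183 g 70.2
jaw rel: along -14.824318132239531 lat 0.20206734834860815 z 1.6457926985208038
```

{"fn": "step_arm", "kwargs": {"targets": [[[0,0,0],[-3,0,0],10],[[0,0,0],[-3,0,0],10],[[0,0,0],[0,0,0],10]]}}

```text
time: 9.6
tool_pos: [0.6193, 0.019, 0.2269]
tcp_rot: [2.279, 2.162, -0.0]
wrist_force: [-0.2, 1.0, -4.5]
width: 0.187
grip_force: 70.2
```

{"fn": "step_arm", "kwargs": {"targets": [[[0,0,0],[-3,0,0],10],[[0,0,0],[-3,0,0],10],[[0,0,0],[0,0,0],10]]}}

```text
time: 9.85
tool_pos: [0.619, 0.0129, 0.2269]
tcp_rot: [2.279, 2.162, -0.0]
wrist_force: [0.1, 0.3, -3.6]
width: 0.182
grip_force: 70.2
```

```bash
python3 rel.py
```

```text
t 9.85 tcp [0.619  0.0129 0.2269] yaw_y -0.053 zt [-0. -0. -1.] q6 0.034 F [ 0.14  0.28 -3.56] M [-0.033 -0.024  0.01 ] w 0.182 g 70.2
jaw rel: along -3.222880768655592 lat 0.2205089233023168 z 1.5962331686152353
```

{"fn": "step_arm", "kwargs": {"targets": [[[0,0,0],[-2,0,0.5],10],[[0,0,0],[-1.4,0,0.7],10],[[0,0,0],[0,0,0],10],[[0,0,0],[0,0,0],10]]}}

```text
time: 10.18
tool_pos: [0.6188, 0.0099, 0.2256]
tcp_rot: [2.28, 2.162, -0.0]
wrist_force: [0.4, -1.1, -3.9]
width: 0.181
grip_force: 70.3
```

```bash
python3 rel.py; python3 - <<'E'
from h import *
c=calibration("wrist"); read_camera("wrist")
for d in tip_of("wrist","spanner_grip")[:1]: print(d,at_z("wrist",d["at"],.155,c))
read_camera("top")
for n in ("spanner_grip","spanner_jaw"):
  for d in tip_of("top",n)[:1]: print(d,at_z("top",d["at"],.155))
E
```

```text
t 10.18 tcp [0.6188 0.0099 0.2256] yaw_y -0.0531 zt [ 0. -0. -1.] q6 0.029 F [ 0.36 -1.12 -3.92] M [-0.073 -0.084  0.009] w 0.181 g 70.3
jaw rel: along -0.19977441558742878 lat 0.22574556192552822 z 0.33780555246445965
{'at': [308.5, 318.1], 'score': 0.92} [0.61885186 0.00729181 0.155     ]
{'at': [194.2, 338.1], 'score': 0.58} [0.61636138 0.01638284 0.155     ]
{'at': [194.7, 365.9], 'score': 0.7} [ 0.61436476 -0.05953466  0.155     ]
```

{"fn": "step_arm", "kwargs": {"targets": [[[0,0,0],[-1,0,0],10],[[0,0,0],[-1,0,0],10],[[0,0,0],[0,0,0],10]]}}

```text
time: 10.68
tool_pos: [0.6188, 0.0086, 0.2258]
tcp_rot: [-2.279, -2.161, -0.002]
wrist_force: [0.3, 2.6, -3.0]
width: 0.181
grip_force: 70.3
```

```bash
python3 rel.py
```

```text
t 10.68 tcp [0.6188 0.0086 0.2258] yaw_y -0.0532 zt [ 0.     0.001 -1.   ] q6 0.026 F [ 0.34  2.63 -2.99] M [ 0.479 -0.044  0.011] w 0.181 g 70.3
jaw rel: along 1.0316223380911052 lat 0.2007113539016725 z 0.34853144305929673
```

{"fn": "step_arm", "kwargs": {"targets": [[[0,0,0],[1,0,0.3],10],[[0,0,0],[0,0,0],10],[[0,0,0],[0,0,0],46],[[0,0,0],[0,0,0],46],[[0,0,0],[0,0,0],46]]}}

```text
time: 11.1
tool_pos: [0.6193, 0.0087, 0.2263]
tcp_rot: [2.279, 2.161, 0.001]
wrist_force: [-0.1, 0.2, -0.5]
width: 0.536
grip_force: 0.0
```

{"fn": "step_arm", "kwargs": {"targets": [[[0,0,0],[0,0,0],46],[[0,0,0],[0,0,0],46],[[0,0,0],[0,0,-10],46],[[0,0,0],[0,0,-30],46],[[0,0,0],[0,0,-35],60]]}}

```text
time: 11.52
tool_pos: [0.6171, 0.009, 0.2986]
tcp_rot: [-2.276, -2.159, 0.007]
wrist_force: [0.6, -0.8, 0.5]
width: 0.663
grip_force: 0.0
```

```bash
python3 rel.py; python3 - <<'E'
from h import *
c=calibration("wrist"); read_camera("wrist")
for d in tip_of("wrist","spanner_grip")[:1]: print(d,at_z("wrist",d["at"],.155,c))
for d in cut_out("wrist","spanner_grip")[:1]:
    r=d["region"]; P=np.array([at_z("wrist",p,0.16,c)[:2] for p in np.argwhere(r)]); m=P.mean(0); w,v=np.linalg.eigh(np.cov(P.T)); a=v[:,1]; a*=-np.sign(a[1]); print("axis",a,m,d["extent"])
E
```

```text
t 11.52 tcp [0.6171 0.009  0.2986] yaw_y -0.053 zt [-0.006  0.    -1.   ] q6 0.027 F [ 0.58 -0.84  0.51] M [ 0.005  0.006 -0.022] w 0.663 g 0.0
jaw rel: along 0.7814169137227548 lat -1.9665069616380477 z 73.35088272776171
{'at': [254.7, 321.8], 'score': 0.65} [0.61836952 0.00665033 0.155     ]
axis [-0.05572614 -0.99844609] [0.61963737 0.0225446 ] [279.3, 33.8, 367.8, 387.2]
```

{"fn": "step_arm", "kwargs": {"targets": [[[0,0,0],[-38.4,0,0],65],[[0,0,0],[-38.4,0,0],65],[[0,0,-0.1125],[0,0,0],65],[[0,0,-0.1125],[0,0,0],65],[[0,0,-0.1125],[0,0,0],65]]}}

```text
time: 12.08
tool_pos: [0.6141, -0.0687, 0.2997]
tcp_rot: [-1.878, -2.517, 0.001]
wrist_force: [0.5, 0.0, -0.1]
width: 0.76
grip_force: 0.0
```

{"fn": "step_arm", "kwargs": {"targets": [[[0,0,-0.1125],[0,0,0],65],[[0,0,-0.1125],[0,0,0],65],[[0,0,-0.1125],[0,0,0],65],[[0,0,-0.1125],[0,0,0],65],[[0,0,-0.1125],[0,0,0],65]]}}

```text
time: 12.5
tool_pos: [0.6142, -0.0677, 0.2997]
tcp_rot: [-1.104, -2.94, 0.001]
wrist_force: [0.8, -0.2, 0.1]
width: 0.761
grip_force: 0.0
```

```bash
python3 - <<'E'
from h import *
s,R=st(); c=calibration("wrist"); im=save("wrist","w5.png").astype(int)
red=((im[:,:,0]>150)&(im[:,:,1]<70)&(im[:,:,2]<80)).astype(np.uint8)
n,l,q,ce=cv2.connectedComponentsWithStats(red); i=1+np.argmax(q[1:,4])
print(q[i],ce[i],at_z("wrist",ce[i][::-1],.206,c))
for d in tip_of("wrist","knob_grip")[:1]: print(d,at_z("wrist",d["at"],.1915,c))
E
```

```text
t 12.5 tcp [ 0.6142 -0.0677  0.2997] yaw_y 0.8525 zt [-0.002  0.    -1.   ] q6 -1.003 F [ 0.79 -0.19  0.12] M [ 0.004 -0.007  0.043] w 0.761 g 0.0
[282 292  56  28 663] [307.30618401 306.11312217] [ 0.62021635 -0.08004528  0.206     ]
{'at': [272.5, 319.0], 'score': 0.67} [ 0.61488369 -0.06783942  0.1915    ]
```

View pics/w5.png

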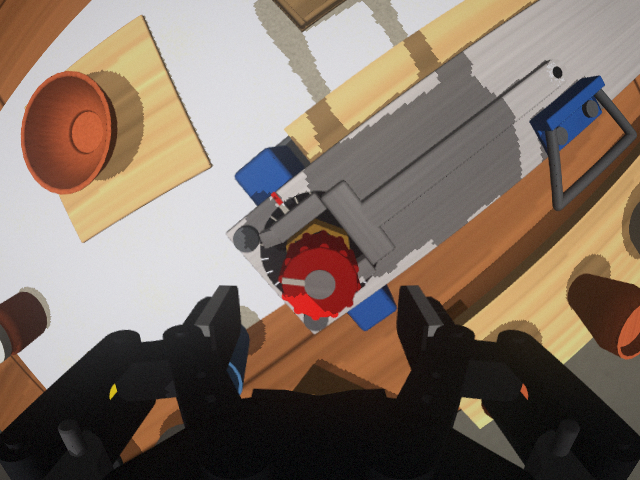

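The wrist view shows the knob top at (283,320), midway between the fingers. The spanner jaw is round the nut and its handle runs to (72,557), in front of the blue bracket. Gripping the knob.

{"fn": "step_arm", "kwargs": {"targets": [[[0,0,0],[0,0,20],60],[[0,0,0],[0,0,20],55],[[0,0,0],[0,0,11],55],[[0,0,0],[0,0,0],55],[[0,0,0],[0,0,0],55]]}}

```text
time: 13.02
tool_pos: [0.6141, -0.0676, 0.2484]
tcp_rot: [-1.113, -2.935, 0.001]
wrist_force: [0.4, -0.1, 0.7]
width: 0.642
grip_force: 0.0
```

{"fn": "step_arm", "kwargs": {"targets": [[[0,0,0],[0,0,0],25],[[0,0,0],[0,0,0],25],[[0,0,0],[0,0,0],25],[[0,0,0],[0,0,0],25],[[0,0,0],[0,0,0],25]], "grip_force": 60}}

```text
time: 13.43
tool_pos: [0.6153, -0.068, 0.251]
tcp_rot: [1.112, 2.936, 0.0]
wrist_force: [-2.5, -1.6, 6.4]
width: 0.415
grip_force: 60.1
```

```bash
python3 - <<'E'
from h import *
for i in range(3): read_camera("wrist"); st()
E
```

```text
t 13.48 tcp [ 0.6153 -0.068   0.251 ] yaw_y 0.8469 zt [ 0.002 -0.001 -1.   ] q6 -0.997 F [-2.5  -1.19  5.84] M [-0.219  0.358 -0.026] w 0.414 g 60.1
t 13.53 tcp [ 0.6153 -0.068   0.251 ] yaw_y 0.8469 zt [ 0.002 -0.001 -1.   ] q6 -0.997 F [-2.29  1.31  5.76] M [-0.17   0.372  0.011] w 0.414 g 60.1
t 13.58 tcp [ 0.6153 -0.068   0.251 ] yaw_y 0.8469 zt [ 0.002 -0.001 -1.   ] q6 -0.997 F [-1.56 -1.55  5.05] M [-0.187  0.346 -0.029] w 0.415 g 60.1
```

{"fn": "step_arm", "kwargs": {"targets": [[[0,0,0.08],[0,0,0],25],[[0,0,0.08],[0,0,0],25],[[0,0,0.08],[0,0,0],25],[[0,0,0.08],[0,0,0],25],[[0,0,0.08],[0,0,0],25]]}}

```text
time: 14.0
tool_pos: [0.6152, -0.068, 0.251]
tcp_rot: [1.678, 2.653, 0.001]
wrist_force: [-1.9, -0.8, 6.3]
width: 0.417
grip_force: 60.2
```

```bash
python3 -c "
from h import *
for i in range(3): st(); read_camera('wrist')"
```

```text
t 14.0 tcp [ 0.6152 -0.068   0.251 ] yaw_y 0.443 zt [ 0.002 -0.001 -1.   ] q6 -0.593 F [-1.9  -0.76  6.35] M [-0.267  0.345  0.002] w 0.417 g 60.2
t 14.05 tcp [ 0.6153 -0.068   0.2511] yaw_y 0.439 zt [ 0.002 -0.001 -1.   ] q6 -0.589 F [-2.03 -1.56  5.89] M [-0.224  0.401 -0.046] w 0.413 g 60.2
t 14.1 tcp [ 0.6152 -0.068   0.2511] yaw_y 0.4448 zt [ 0.002 -0.001 -1.   ] q6 -0.595 F [-1.97 -1.7   5.54] M [-0.224  0.372  0.007] w 0.416 g 60.2
```

{"fn": "step_arm", "kwargs": {"targets": [[[0,0,0.08],[0,0,0],25],[[0,0,0.08],[0,0,0],25],[[0,0,0.08],[0,0,0],25],[[0,0,0],[0,0,0],25]]}}

```text
time: 14.48
tool_pos: [0.6152, -0.068, 0.251]
tcp_rot: [1.983, 2.434, 0.001]
wrist_force: [-3.2, -0.7, 6.7]
width: 0.413
grip_force: 60.3
```

```bash
python3 -c "
from h import *
for i in range(3): st(); read_camera('wrist')"
```

```text
t 14.48 tcp [ 0.6152 -0.068   0.251 ] yaw_y 0.2036 zt [ 0.002 -0.001 -1.   ] q6 -0.353 F [-3.17 -0.66  6.72] M [-0.22   0.422 -0.001] w 0.413 g 60.3
t 14.53 tcp [ 0.6152 -0.068   0.251 ] yaw_y 0.2062 zt [ 0.002 -0.001 -1.   ] q6 -0.356 F [-2.56 -1.57  6.29] M [-0.256  0.406 -0.025] w 0.416 g 60.3
t 14.58 tcp [ 0.6152 -0.068   0.251 ] yaw_y 0.2067 zt [ 0.002 -0.001 -1.   ] q6 -0.357 F [-3.22 -0.66  5.73] M [-0.173  0.391 -0.016] w 0.416 g 60.3
```

{"fn": "step_arm", "kwargs": {"targets": [[[0,0,0.08],[0,0,0],25],[[0,0,0.08],[0,0,0],25],[[0,0,0.08],[0,0,0],25],[[0,0,0],[0,0,0],25]]}}

```text
time: 14.97
tool_pos: [0.6152, -0.068, 0.2511]
tcp_rot: [2.26, 2.18, 0.001]
wrist_force: [-2.1, -1.0, 5.6]
width: 0.413
grip_force: 60.4
```

```bash
python3 -c "
from h import *
for i in range(3): st(); read_camera('wrist')"
```

```text
t 14.97 tcp [ 0.6152 -0.068   0.2511] yaw_y -0.036 zt [ 0.002 -0.001 -1.   ] q6 -0.114 F [-2.08 -1.02  5.55] M [-0.207  0.37   0.061] w 0.413 g 60.4
t 15.02 tcp [ 0.6152 -0.068   0.251 ] yaw_y -0.0336 zt [ 0.002 -0.001 -1.   ] q6 -0.116 F [-1.57 -1.75  5.64] M [-0.166  0.411  0.021] w 0.414 g 60.4
t 15.07 tcp [ 0.6152 -0.068   0.2511] yaw_y -0.0332 zt [ 0.002 -0.001 -1.   ] q6 -0.117 F [-2.04 -1.85  5.57] M [-0.241  0.364 -0.073] w 0.413 g 60.4
```

{"fn": "step_arm", "kwargs": {"targets": [[[0,0,0.08],[0,0,0],25],[[0,0,0.08],[0,0,0],25],[[0,0,0.08],[0,0,0],25],[[0,0,0],[0,0,0],25]]}}

```text
time: 15.45
tool_pos: [0.6152, -0.068, 0.251]
tcp_rot: [2.504, 1.894, 0.001]
wrist_force: [-2.0, -0.7, 6.9]
width: 0.413
grip_force: 60.4
```

```bash
python3 -c "
from h import *
for i in range(3): st(); read_camera('wrist')"
```

```text
t 15.45 tcp [ 0.6152 -0.068   0.251 ] yaw_y -0.2756 zt [ 0.002 -0.001 -1.   ] q6 0.126 F [-2.05 -0.75  6.86] M [-0.225  0.439  0.115] w 0.413 g 60.4
t 15.5 tcp [ 0.6152 -0.068   0.2511] yaw_y -0.2733 zt [ 0.002 -0.001 -1.   ] q6 0.124 F [-2.32 -1.59  5.59] M [-0.207  0.405  0.109] w 0.417 g 60.4
t 15.55 tcp [ 0.6152 -0.0681  0.251 ] yaw_y -0.2728 zt [ 0.002 -0.001 -1.   ] q6 0.123 F [-3.07 -0.43  6.22] M [-0.23   0.401  0.071] w 0.416 g 60.4
```

{"fn": "step_arm", "kwargs": {"targets": [[[0,0,0.05],[0,0,0],25],[[0,0,0.05],[0,0,0],25],[[0,0,0],[0,0,0],25]]}}

```text
time: 15.85
tool_pos: [0.6152, -0.0681, 0.251]
tcp_rot: [2.594, 1.768, 0.001]
wrist_force: [-2.8, -1.1, 6.7]
width: 0.411
grip_force: 60.4
```

```bash
python3 -c "
from h import *
for i in range(3): st(); read_camera('wrist')"
```

```text
t 15.85 tcp [ 0.6152 -0.0681  0.251 ] yaw_y -0.3743 zt [ 0.002 -0.001 -1.   ] q6 0.225 F [-2.76 -1.14  6.7 ] M [-0.286  0.455  0.157] w 0.411 g 60.4
t 15.9 tcp [ 0.6152 -0.068   0.2511] yaw_y -0.3729 zt [ 0.002 -0.001 -1.   ] q6 0.223 F [-2.98 -1.16  5.84] M [-0.261  0.44   0.168] w 0.415 g 60.4
t 15.95 tcp [ 0.6152 -0.0681  0.2511] yaw_y -0.3727 zt [ 0.002 -0.001 -1.   ] q6 0.223 F [-2.32 -2.02  6.42] M [-0.265  0.444  0.161] w 0.415 g 60.4
```

```bash
python3 - <<'E'
from h import *
c=calibration("wrist"); save("wrist","w6.png")
for d in cut_out("wrist","spanner_grip")[:1]:
    r=d["region"]; print(d["extent"],r.sum())
    P=np.array([at_z("wrist",p,0.16,c)[:2] for p in np.argwhere(r)]); m=P.mean(0); w,v=np.linalg.eigh(np.cov(P.T)); a=v[:,1]; a*=-np.sign(a[1]); print("axis",a,m)
E
```

```text
[212.2, 0.9, 387.5, 289.5] 15577
axis [-0.02836185 -0.99959772] [ 0.62228684 -0.00894997]
```

View pics/w6.png

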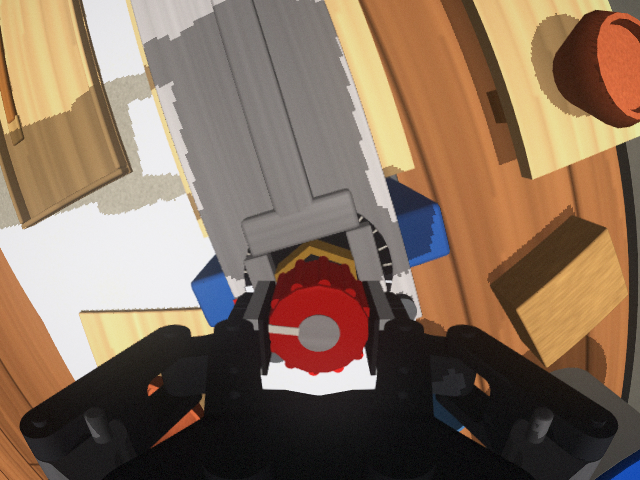

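The wrist view shows the fingers on the knob at (333,320). The spanner head is round the nut, and its handle runs up to (0,230), apparently still parallel to the beam. I'll check its angle numerically.

```bash
python3 - <<'E'
from h import *
c=calibration("wrist"); read_camera("wrist")
r=cut_out("wrist","spanner_grip")[0]["region"]; r[185:]=0; r[:8]=0
P=np.array([at_z("wrist",p,0.16,c)[:2] for p in np.argwhere(r)]); 
b=[(y,P[(abs(P[:,1]-y)<.003)][:,0].min(),P[(abs(P[:,1]-y)<.003)][:,0].max()) for y in np.linspace(P[:,1].min()+.015,P[:,1].max()-.015,6)]
print(np.round(b,4)); b=np.array(b); print(np.polyfit(b[:,0],(b[:,1]+b[:,2])/2,1))
E
```

```text
[[-0.0082  0.612   0.6303]
 [ 0.0041  0.6131  0.6312]
 [ 0.0163  0.6142  0.6329]
 [ 0.0286  0.6153  0.6335]
 [ 0.0408  0.6163  0.6348]
 [ 0.0531  0.6172  0.6358]]
[0.08784961 0.6219036 ]
```

{"fn": "step_arm", "kwargs": {"targets": [[[0,0,0.05],[0,0,0],25],[[0,0,0.05],[0,0,0],25],[[0,0,0],[0,0,0],25]]}}

```text
time: 16.45
tool_pos: [0.6152, -0.068, 0.2511]
tcp_rot: [2.679, 1.636, 0.002]
wrist_force: [-2.4, -1.2, 6.5]
width: 0.417
grip_force: 60.4
```

```bash
python3 -c "
from h import *
for i in range(3): st(); read_camera('wrist')"
```

```text
t 16.45 tcp [ 0.6152 -0.068   0.2511] yaw_y -0.4743 zt [ 0.002 -0.001 -1.   ] q6 0.325 F [-2.41 -1.17  6.46] M [-0.229  0.393  0.189] w 0.417 g 60.4
t 16.5 tcp [ 0.6152 -0.0681  0.2511] yaw_y -0.4729 zt [ 0.002 -0.001 -1.   ] q6 0.323 F [-2.99 -1.21  6.18] M [-0.186  0.438  0.199] w 0.415 g 60.4
t 16.55 tcp [ 0.6152 -0.068   0.2511] yaw_y -0.4726 zt [ 0.002 -0.001 -1.   ] q6 0.323 F [-2.46 -1.69  6.65] M [-0.258  0.439  0.147] w 0.415 g 60.4
```

```bash
cat > chk.py <<'E'
import sys
from h import *
def mark(im):
    # light pixels between hub and rim of knob (pixels around (333,320))
    v=[]
    for k in range(3600):
        t=k*np.pi/1800; p=[im[int(round(333+r*np.sin(t))),int(round(320+r*np.cos(t)))].astype(int) for r in (27,30,33)]
        v.append(np.mean([q[1]+q[2] for q in p]))
    v=np.array(v); t=np.arange(3600)*np.pi/1800; w=np.clip(v-160,0,None)
    return np.arctan2((w*np.sin(t)).sum(),(w*np.cos(t)).sum()),w.max()
print("w6",mark(cv2.imread("pics/w6.png")[:,:,::-1]))
s,R=st(); c=calibration("wrist"); im=read_camera("wrist"); cv2.imwrite(sys.argv[1],im[:,:,::-1]); print("now",mark(im))
r=cut_out("wrist","spanner_grip")[0]["region"].copy(); r[185:]=0; r[:8]=0
P=np.array([at_z("wrist",p,0.16,c)[:2] for p in np.argwhere(r)])
b=[(y,P[(abs(P[:,1]-y)<.003)][:,0].min(),P[(abs(P[:,1]-y)<.003)][:,0].max()) for y in np.linspace(P[:,1].min()+.015,P[:,1].max()-.015,6)]
b=np.array(b); print("spanner",np.polyfit(b[:,0],(b[:,1]+b[:,2])/2,1))
E
python3 chk.py pics/w7.png
```

```text
w6 (np.float64(-3.0640274400729837), np.float64(189.33333333333331))
t 16.6 tcp [ 0.6152 -0.0681  0.251 ] yaw_y -0.4726 zt [ 0.002 -0.001 -1.   ] q6 0.323 F [-2.68 -0.67  5.1 ] M [-0.209  0.426  0.179] w 0.417 g 60.4
now (np.float64(-3.065167488681475), np.float64(192.33333333333331))
spanner [0.08557842 0.6220803 ]
```

{"fn": "step_arm", "kwargs": {"targets": [[[0,0,0.05],[0,0,0],25],[[0,0,0.05],[0,0,0],25],[[0,0,0],[0,0,0],25]]}}

```text
time: 16.95
tool_pos: [0.6152, -0.068, 0.2511]
tcp_rot: [2.758, 1.5, 0.002]
wrist_force: [-2.7, -1.3, 6.0]
width: 0.415
grip_force: 60.4
```

```bash
python3 -c "
from h import *
for i in range(2): st(); read_camera('wrist')"; python3 chk.py pics/w8.png
```

```text
t 16.95 tcp [ 0.6152 -0.068   0.2511] yaw_y -0.5743 zt [ 0.002 -0.001 -1.   ] q6 0.425 F [-2.71 -1.32  5.97] M [-0.26   0.444  0.188] w 0.415 g 60.4
t 17.0 tcp [ 0.6152 -0.068   0.2511] yaw_y -0.5729 zt [ 0.002 -0.001 -1.   ] q6 0.423 F [-2.18 -1.74  5.86] M [-0.263  0.442  0.154] w 0.412 g 60.4
w6 (np.float64(-3.0640274400729837), np.float64(189.33333333333331))
t 17.05 tcp [ 0.6152 -0.068   0.251 ] yaw_y -0.5726 zt [ 0.002 -0.001 -1.   ] q6 0.423 F [-2.37 -0.95  6.61] M [-0.21   0.43   0.172] w 0.416 g 60.4
now (np.float64(-3.0640362434259947), np.float64(195.0))
spanner [0.08354027 0.6223847 ]
```

{"fn": "step_arm", "kwargs": {"targets": [[[0,0,0.05],[0,0,0],25],[[0,0,0.05],[0,0,0],25]]}}

```text
time: 17.32
tool_pos: [0.6152, -0.068, 0.251]
tcp_rot: [2.83, 1.361, 0.002]
wrist_force: [-2.3, -0.8, 6.2]
width: 0.413
grip_force: 60.3
```

```bash
python3 -c "
from h import *
for i in range(4):
    s,_=st(); print(s['joint_torque'][5],s['joint_vel'][5]); read_camera('wrist')"
```

```text
t 17.32 tcp [ 0.6152 -0.068   0.251 ] yaw_y -0.6743 zt [ 0.002 -0.001 -1.   ] q6 0.525 F [-2.33 -0.84  6.2 ] M [-0.158  0.463  0.394] w 0.413 g 60.3
-0.27404146268963814 0.6008730288687524
t 17.37 tcp [ 0.6152 -0.0681  0.2511] yaw_y -0.677 zt [ 0.002 -0.001 -1.   ] q6 0.527 F [-2.62 -1.49  5.39] M [-0.225  0.403  0.308] w 0.414 g 60.3
0.4035518132150173 -0.10249817111762492
t 17.42 tcp [ 0.6152 -0.0681  0.2511] yaw_y -0.6736 zt [ 0.002 -0.001 -1.   ] q6 0.524 F [-1.88 -1.15  6.62] M [-0.243  0.418  0.205] w 0.416 g 60.4
0.516351442784071 -0.03383225614293406
t 17.47 tcp [ 0.6152 -0.068   0.2511] yaw_y -0.6727 zt [ 0.002 -0.001 -1.   ] q6 0.523 F [-1.96 -1.83  7.67] M [-0.242  0.484  0.183] w 0.417 g 60.4
0.24994240142405033 -0.007771832221392603
```

In motion the torque is 0.39 N m, so the limiter is slipping, with an estimated 0.3–0.4 rad so far. I'll add 0.48 rad and release.

{"fn": "step_arm", "kwargs": {"targets": [[[0,0,0.08],[0,0,0],25],[[0,0,0.08],[0,0,0],25],[[0,0,0.08],[0,0,0],25]]}}

```text
time: 17.77
tool_pos: [0.6152, -0.068, 0.2511]
tcp_rot: [2.973, 1.01, 0.002]
wrist_force: [-2.3, -1.2, 5.9]
width: 0.415
grip_force: 60.2
```

```bash
python3 -c "
from h import *
st()"
```

```text
t 17.77 tcp [ 0.6152 -0.068   0.2511] yaw_y -0.9159 zt [ 0.002 -0.001 -1.   ] q6 0.766 F [-2.28 -1.21  5.92] M [-0.274  0.437  0.392] w 0.415 g 60.2
```

{"fn": "step_arm", "kwargs": {"targets": [[[0,0,0.08],[0,0,0],25],[[0,0,0.08],[0,0,0],25],[[0,0,0.08],[0,0,0],25],[[0,0,0],[0,0,0],25],[[0,0,0],[0,0,0],25]]}}

```text
time: 18.18
tool_pos: [0.6152, -0.068, 0.251]
tcp_rot: [3.072, 0.651, 0.002]
wrist_force: [-2.8, -1.3, 6.4]
width: 0.415
grip_force: 60.4
```

```bash
python3 chk.py pics/w9.png
```

```text
w6 (np.float64(-3.0640274400729837), np.float64(189.33333333333331))
t 18.18 tcp [ 0.6152 -0.068   0.251 ] yaw_y -1.1529 zt [ 0.002 -0.001 -1.   ] q6 1.003 F [-2.82 -1.28  6.37] M [-0.257  0.456  0.14 ] w 0.415 g 60.4
now (np.float64(-3.063493241591488), np.float64(198.66666666666669))
spanner [0.01088464 0.62892316]
```

{"fn": "step_arm", "kwargs": {"targets": [[[0,0,0],[0,0,0],62],[[0,0,0],[0,0,0],62],[[0,0,0],[0,0,0],62],[[0,0,0],[0,0,-16],62],[[0,0,0],[0,0,-35],62]]}}

```text
time: 18.7
tool_pos: [0.6117, -0.0671, 0.2943]
tcp_rot: [-3.069, -0.651, 0.017]
wrist_force: [0.3, -0.3, -0.7]
width: 0.727
grip_force: 0.0
```

{"fn": "step_arm", "kwargs": {"targets": [[[0,0,-0.1186],[0,0,0],62],[[0,0,-0.1186],[0,0,0],62],[[0,0,-0.1186],[0,0,0],62],[[0,0,-0.1186],[0,0,0],62],[[0,0,-0.1186],[0,0,0],62]]}}

```text
time: 19.12
tool_pos: [0.6147, -0.0676, 0.3001]
tcp_rot: [-2.744, -1.529, -0.0]
wrist_force: [-0.3, -0.3, -0.6]
width: 0.725
grip_force: 0.0
```

{"fn": "step_arm", "kwargs": {"targets": [[[0,0,-0.1186],[0,0,0],50],[[0,0,-0.1186],[0,0,0],46],[[0,0,-0.1186],[0,0,0],46],[[0,0,-0.1186],[0,0,0],46],[[0,0,0],[38.8,0,0],46]]}}

```text
time: 19.53
tool_pos: [0.618, -0.0336, 0.2999]
tcp_rot: [2.311, 2.124, -0.004]
wrist_force: [0.2, 0.2, -0.5]
width: 0.537
grip_force: 0.0
```

{"fn": "step_arm", "kwargs": {"targets": [[[0,0,0],[38.8,0.9,0],46],[[0,0,0],[0,0,0],46],[[0,0,0],[0,0,0],46],[[0,0,0],[0,0,0],46]]}}

```text
time: 19.87
tool_pos: [0.6222, 0.0097, 0.3]
tcp_rot: [2.313, 2.126, -0.001]
wrist_force: [-0.3, -0.6, 0.4]
width: 0.54
grip_force: 0.0
```

```bash
python3 - <<'E'
from h import *
st(); c=calibration("wrist"); read_camera("wrist")
for d in tip_of("wrist","spanner_grip")[:1]: print(d,at_z("wrist",d["at"],.155,c))
r=cut_out("wrist","spanner_grip")[0]["region"].copy(); r[185:]=0; r[:60]=0
P=np.array([at_z("wrist",p,0.16,c)[:2] for p in np.argwhere(r)])
b=np.array([(y,P[(abs(P[:,1]-y)<.003)][:,0].min(),P[(abs(P[:,1]-y)<.003)][:,0].max()) for y in np.linspace(P[:,1].min()+.015,P[:,1].max()-.015,6)])
print(np.round(b,4)); print("spanner",np.polyfit(b[:,0],(b[:,1]+b[:,2])/2,1))
E
```

```text
t 19.87 tcp [0.6222 0.0097 0.3   ] yaw_y -0.0845 zt [-0.    -0.001 -1.   ] q6 0.06 F [-0.33 -0.62  0.43] M [-0.019  0.041  0.001] w 0.54 g 0.0
{'at': [256.9, 321.4], 'score': 0.7} [0.62386217 0.00536197 0.155     ]
[[0.0645 0.6182 0.6361]
 [0.0729 0.6189 0.6368]
 [0.0812 0.6203 0.6375]
 [0.0896 0.6206 0.6382]
 [0.098  0.6209 0.6386]
 [0.1063 0.621  0.6396]]
spanner [0.07578465 0.62241301]
```

{"fn": "step_arm", "kwargs": {"targets": [[[0,0,0],[0,0.8,30],46],[[0,0,0],[0,0,25],46],[[0,0,0],[0,0,13],46],[[0,0,0],[0,0,6],46],[[0,0,0],[0,0,0],46]]}}

```text
time: 20.43
tool_pos: [0.622, 0.0088, 0.2244]
tcp_rot: [-2.314, -2.122, 0.004]
wrist_force: [0.3, -0.4, 0.5]
width: 0.538
grip_force: 0.0
```

{"fn": "step_arm", "kwargs": {"targets": [[[0,0,0],[0,0,0],46],[[0,0,0],[0,0,0],10],[[0,0,0],[0,0,0],10],[[0,0,0],[0,0,0],10],[[0,0,0],[0,0,0],10]], "grip_force": 70}}

```text
time: 20.85
tool_pos: [0.6222, 0.0096, 0.2286]
tcp_rot: [-2.313, -2.124, 0.002]
wrist_force: [-7.0, 0.3, 7.8]
width: 0.175
grip_force: 68.3
```

```bash
python3 rel.py
```

```text
t 20.85 tcp [0.6222 0.0096 0.2286] yaw_y -0.0854 zt [-0.002  0.    -1.   ] q6 0.061 F [-6.96  0.28  7.84] M [ 0.063  1.259 -0.022] w 0.175 g 68.3
jaw rel: along -0.11483964584807083 lat 0.9408371346916646 z 3.301893791052113
```

{"fn": "step_arm", "kwargs": {"targets": [[[0,0,0],[0,-0.8,-1.5],10],[[0,0,0],[0,0,0],10],[[0,0,0],[0,0,0],10]]}}

```text
time: 21.1
tool_pos: [0.622, 0.0096, 0.2286]
tcp_rot: [-2.314, -2.124, 0.0]
wrist_force: [-4.1, 0.0, 3.5]
width: 0.17
grip_force: 69.5
```

```bash
python3 rel.py
```

```text
t 21.1 tcp [0.622  0.0096 0.2286] yaw_y -0.0855 zt [-0. -0. -1.] q6 0.061 F [-4.11  0.03  3.53] M [-0.049  0.75  -0.036] w 0.17 g 69.5
jaw rel: along -0.13539918493203928 lat 0.8371608577560751 z 3.3402897398096263
```

{"fn": "step_arm", "kwargs": {"targets": [[[0,0,0],[0,-0.8,-1],10],[[0,0,0],[0,0,0],10],[[0,0,0],[2,0,0],10],[[0,0,0],[2,0,0],10],[[0,0,0],[2,0,0],10]]}}

```text
time: 21.52
tool_pos: [0.6221, 0.0132, 0.2288]
tcp_rot: [2.311, 2.122, -0.005]
wrist_force: [-0.6, -9.1, -1.0]
width: 0.173
grip_force: 68.9
```

```bash
python3 rel.py
```

```text
t 21.52 tcp [0.6221 0.0132 0.2288] yaw_y -0.0851 zt [-0.    -0.005 -1.   ] q6 0.071 F [-0.64 -9.13 -0.97] M [-1.524  0.157 -0.008] w 0.173 g 68.9
jaw rel: along -3.340046478646463 lat 0.8482437031142156 z 3.8529258010356617
```

{"fn": "step_arm", "kwargs": {"targets": [[[0,0,0],[2,0,0],10],[[0,0,0],[2,0,0],10],[[0,0,0],[0,0,0],10]]}}

```text
time: 21.77
tool_pos: [0.6226, 0.0194, 0.2288]
tcp_rot: [2.314, 2.124, 0.0]
wrist_force: [0.4, -1.2, -2.1]
width: 0.176
grip_force: 68.8
```

```bash
python3 rel.py; python3 - <<'E'
from h import *
c=calibration("wrist"); read_camera("wrist")
for d in tip_of("wrist","spanner_grip")[:1]: print(d,at_z("wrist",d["at"],.155,c))
E
```

```text
t 21.77 tcp [0.6226 0.0194 0.2288] yaw_y -0.0858 zt [ 0. -0. -1.] q6 0.077 F [ 0.35 -1.21 -2.06] M [-0.234 -0.069  0.04 ] w 0.176 g 68.8
jaw rel: along -9.960720763556502 lat 0.9844454390806234 z 3.4633700980048197
{'at': [308.3, 317.7], 'score': 0.65} [0.62228336 0.01540355 0.155     ]
```

{"fn": "step_arm", "kwargs": {"targets": [[[0,0,0],[5,-0.15,0],10],[[0,0,0],[7,-0.25,0],10],[[0,0,0],[9,-0.3,0],10],[[0,0,0],[9,-0.3,0],10],[[0,0,0],[9,-0.3,0],10]]}}

```text
time: 22.28
tool_pos: [0.6241, 0.06, 0.2288]
tcp_rot: [-2.314, -2.124, 0.0]
wrist_force: [0.8, -0.2, -2.6]
width: 0.177
grip_force: 68.8
```

{"fn": "step_arm", "kwargs": {"targets": [[[0,0,0],[9,-0.3,0],10],[[0,0,0],[4,0,0],10],[[0,0,0],[0,0,0],10]]}}

```text
time: 22.53
tool_pos: [0.6251, 0.0733, 0.2288]
tcp_rot: [-2.312, -2.126, -0.001]
wrist_force: [-0.3, 1.2, -2.1]
width: 0.172
grip_force: 68.7
```

```bash
python3 rel.py; python3 - <<'E'
from h import *
c=calibration("wrist"); save("wrist","w10.png")
for d in tip_of("wrist","spanner_grip")[:1]: print(d,at_z("wrist",d["at"],.155,c))
E
```

```text
t 22.53 tcp [0.6251 0.0733 0.2288] yaw_y -0.0841 zt [-0.     0.001 -1.   ] q6 0.16 F [-0.34  1.22 -2.09] M [ 0.112  0.026 -0.018] w 0.172 g 68.7
jaw rel: along -63.929785700794895 lat 0.6520382119317487 z 3.412534087051583
{'at': [306.7, 318.0], 'score': 0.67} [0.6248672  0.07006986 0.155     ]
```

{"fn": "step_arm", "kwargs": {"targets": [[[0,0,0],[0,0,-17],10],[[0,0,0],[0,0,-30],10],[[0,0,0],[0,0,-30],10],[[0,0,0],[0,0,-20],10],[[0,0,-0.044],[0,0,0],10]]}}

```text
time: 23.05
tool_pos: [0.6276, 0.0712, 0.3326]
tcp_rot: [2.263, 2.17, 0.012]
wrist_force: [1.1, -0.7, -2.6]
width: 0.174
grip_force: 69.0
```

{"fn": "step_arm", "kwargs": {"targets": [[[0,0,0],[15.4,-29.5,0],10],[[0,0,0],[15.4,-29.5,0],10],[[0,0,0],[15.4,-29.5,0],10],[[0,0,0],[15.4,-29.5,0],10],[[0,0,0],[15.4,-29.5,0],10]]}}

```text
time: 23.47
tool_pos: [0.4795, 0.1545, 0.3254]
tcp_rot: [-2.268, -2.173, 0.001]
wrist_force: [-0.5, 0.8, -3.9]
width: 0.176
grip_force: 69.2
```

{"fn": "step_arm", "kwargs": {"targets": [[[0,0,0],[15.4,-29.5,0],10],[[0,0,0],[15.1,-29.6,0],10],[[0,0,0],[0,0,0],10],[[0,0,0],[0,0,0],10],[[0,0,0],[0,0,0],10]]}}

```text
time: 23.88
tool_pos: [0.4235, 0.1872, 0.3261]
tcp_rot: [2.266, 2.174, 0.001]
wrist_force: [0.7, -0.5, -3.6]
width: 0.17
grip_force: 69.4
```

```bash
python3 - <<'E'
from h import *
st(); c=calibration("wrist"); save("wrist","w11.png")
for n,z in (("spanner_grip",.25),("tray",.006),("shaper",.008)):
    for d in tip_of("wrist",n)[:1]: print(n,d,at_z("wrist",d["at"],z,c))
r=cut_out("wrist","tray")[0]; print(r["extent"])
E
```

```text
t 23.88 tcp [0.4235 0.1872 0.3261] yaw_y -0.0413 zt [ 0.001 -0.    -1.   ] q6 0.404 F [ 0.7  -0.47 -3.58] M [-0.035  0.005 -0.004] w 0.17 g 69.4
spanner_grip {'at': [311.1, 316.9], 'score': 0.59} [0.42289927 0.18072762 0.25      ]
tray {'at': [196.8, 297.7], 'score': 0.94} [0.40266166 0.19393764 0.006     ]
shaper {'at': [165.1, 254.5], 'score': 0.95} [0.35911434 0.23029914 0.008     ]
[220.9, 47.7, 372.0, 332.4]
```

View pics/w11.png

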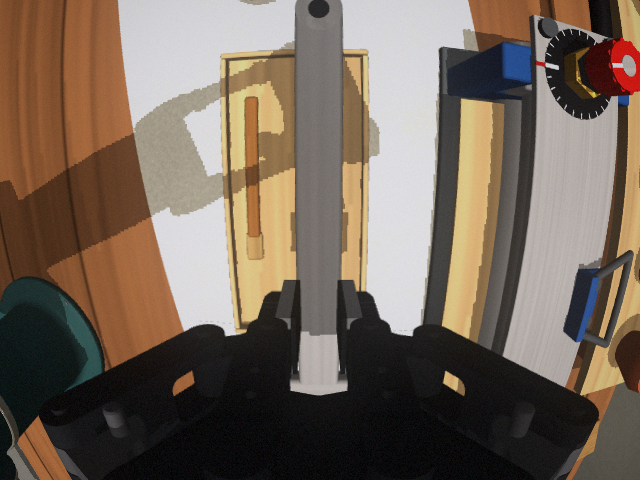

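The spanner is held straight above its old place in the tray. The tail is at (8,318), the shaping tool is undisturbed at column 252, and the tray centre is near (197,298). Lowering.

{"fn": "step_arm", "kwargs": {"targets": [[[0,0,0],[0,0,38],10],[[0,0,0],[0,0,40],10],[[0,0,0],[0,0,40],10],[[0,0,0],[0,0,40],10],[[0,0,0],[0,0,35],10]]}}

```text
time: 24.55
tool_pos: [0.423, 0.1869, 0.1306]
tcp_rot: [-2.268, -2.173, 0.001]
wrist_force: [0.6, -0.1, -4.7]
width: 0.176
grip_force: 69.4
```

{"fn": "step_arm", "kwargs": {"targets": [[[0,0,0],[0,0,22],10],[[0,0,0],[0,0,12],10],[[0,0,0],[0,0,7],10],[[0,0,0],[0,0,4],10],[[0,0,0],[0,0,0],10]]}}

```text
time: 24.97
tool_pos: [0.4236, 0.1874, 0.0876]
tcp_rot: [-2.268, -2.174, 0.001]
wrist_force: [0.5, 0.2, -3.1]
width: 0.174
grip_force: 69.4
```

```bash
python3 - <<'E'
from h import *
for i in range(3): st(); read_camera("wrist")
E
```

```text
t 24.97 tcp [0.4236 0.1874 0.0876] yaw_y -0.0422 zt [-0. -0. -1.] q6 0.405 F [ 0.49  0.18 -3.09] M [-0.018  0.046  0.002] w 0.174 g 69.4
t 25.02 tcp [0.4241 0.1876 0.0884] yaw_y -0.042 zt [ 0.001  0.    -1.   ] q6 0.405 F [-0.52 -0.8  -4.95] M [-0.033 -0.044  0.023] w 0.175 g 69.4
t 25.07 tcp [0.4244 0.1878 0.0889] yaw_y -0.0419 zt [ 0.002  0.001 -1.   ] q6 0.405 F [ 0.22  0.67 -3.27] M [-0.01  -0.081  0.014] w 0.171 g 69.4
```

Still hanging free, a few millimetres above the floor. I'll lower it until it touches.

{"fn": "step_arm", "kwargs": {"targets": [[[0,0,0],[0,0,2],10],[[0,0,0],[0,0,1],10],[[0,0,0],[0,0,0],10],[[0,0,0],[0,0,0],10]]}}

```text
time: 25.45
tool_pos: [0.4233, 0.1876, 0.0852]
tcp_rot: [2.267, 2.175, 0.001]
wrist_force: [0.1, -0.2, -3.3]
width: 0.177
grip_force: 69.4
```

```bash
python3 - <<'E'
from h import *
for i in range(2): st(); read_camera("wrist")
E
```

```text
t 25.45 tcp [0.4233 0.1876 0.0852] yaw_y -0.0415 zt [ 0.  0. -1.] q6 0.405 F [ 0.1  -0.2  -3.34] M [-0.041 -0.015  0.006] w 0.177 g 69.4
t 25.5 tcp [0.4233 0.1876 0.0851] yaw_y -0.0415 zt [ 0.  0. -1.] q6 0.405 F [-1.3   0.04 -3.6 ] M [-0.003  0.012 -0.084] w 0.176 g 69.4
```

{"fn": "step_arm", "kwargs": {"targets": [[[0,0,0],[0,0,1],10],[[0,0,0],[0,0,1],10],[[0,0,0],[0,0,0],10],[[0,0,0],[0,0,0],10]]}}

```text
time: 25.88
tool_pos: [0.4235, 0.1876, 0.0845]
tcp_rot: [-2.267, -2.175, 0.001]
wrist_force: [-5.4, -2.7, 11.5]
width: 0.178
grip_force: 71.5
```

```bash
python3 - <<'E'
from h import *
for i in range(2): st(); read_camera("wrist")
E
```

```text
t 25.88 tcp [0.4235 0.1876 0.0845] yaw_y -0.0415 zt [-0. -0. -1.] q6 0.405 F [-5.4  -2.75 11.48] M [-0.395  0.998  0.011] w 0.178 g 71.5
t 25.93 tcp [0.4235 0.1876 0.0845] yaw_y -0.0415 zt [-0. -0. -1.] q6 0.405 F [-5.46 -1.95 11.5 ] M [-0.345  0.952  0.063] w 0.174 g 71.5
```

Touching the floor. Releasing and rising.

{"fn": "step_arm", "kwargs": {"targets": [[[0,0,0],[0,0,-0.8],10],[[0,0,0],[0,0,0],40],[[0,0,0],[0,0,0],40],[[0,0,0],[0,0,0],40],[[0,0,0],[0,0,-5],40]]}}

```text
time: 26.4
tool_pos: [0.4227, 0.1874, 0.0881]
tcp_rot: [-2.267, -2.174, 0.002]
wrist_force: [-0.8, 0.7, 0.6]
width: 0.468
grip_force: 0.0
```

{"fn": "step_arm", "kwargs": {"targets": [[[0,0,0],[0,0,-20],40],[[0,0,0],[0,0,-38],40],[[0,0,0],[0,0,-40],40],[[0,0,0],[0,0,-40],40],[[0,0,0],[0,0,-40],60]]}}

```text
time: 26.82
tool_pos: [0.4228, 0.1874, 0.2687]
tcp_rot: [2.267, 2.175, 0.0]
wrist_force: [1.1, 1.2, 0.4]
width: 0.592
grip_force: 0.0
```

{"fn": "step_arm", "kwargs": {"targets": [[[0,0,0],[0,0,-35],60],[[0,0,0],[0,0,0],60],[[0,0,0],[0,0,0],60],[[0,0,0],[0,0,0],60]]}}

```text
time: 27.15
tool_pos: [0.423, 0.1874, 0.3016]
tcp_rot: [2.267, 2.175, 0.0]
wrist_force: [-0.5, -0.5, -0.8]
width: 0.704
grip_force: 0.0
```

```bash
python3 - <<'E'
from h import *
st(); c=calibration("wrist"); im=read_camera("wrist")
for n,z in (("spanner_grip",.011),("tray",.006),("shaper",.008),("spanner_jaw",.011)):
    for d in tip_of("wrist",n)[:1]: print(n,d,at_z("wrist",d["at"],z,c))
t=read_camera("top")
print(look_for("top","spanner_grip")[:1])
# adjuster: dial plane rectified
N=480; xs=0.6145+(np.arange(N)-N/2)*.00025; ys=-0.0677+(np.arange(N)-N/2)*.00025
mx=np.zeros((N,N),np.float32); my=mx.copy()
for i,x in enumerate(xs):
    for j,y in enumerate(ys): my[N-1-i,N-1-j],mx[N-1-i,N-1-j]=proj("wrist",np.array([x,y,.151]),c)
rec=cv2.remap(im,mx,my,cv2.INTER_LINEAR)
cv2.imwrite("pics/end.png",np.hstack([cv2.resize(im,(320,240)),cv2.resize(rec,(240,240))])[:,:,::-1])
E
```

```text
t 27.15 tcp [0.423  0.1874 0.3016] yaw_y -0.0416 zt [ 0.  0. -1.] q6 0.405 F [-0.45 -0.46 -0.84] M [-0.028  0.032  0.008] w 0.704 g 0.0
spanner_grip {'at': [210.5, 318.0], 'score': 0.74} [0.42290126 0.18412151 0.011     ]
tray {'at': [200.6, 296.6], 'score': 0.77} [0.402026  0.1941387 0.006    ]
shaper {'at': [165.8, 253.1], 'score': 0.62} [0.36109537 0.23140309 0.008     ]
[{'extent': [244.5, 288.6, 301.0, 295.7], 'score': 0.7}]
```

View pics/end.png

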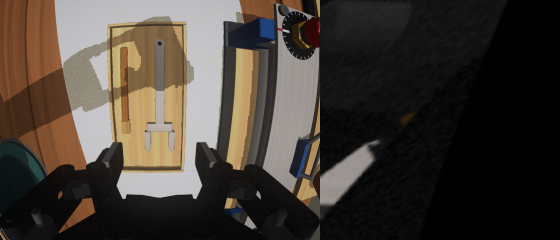

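The end view shows the spanner flat in the tray, with its handle at about (160,85) and jaw at (160,140), beside the shaping tool. The gripper is clear, so I'm handing in.

```bash
python3 -c "
from workcell import *
print(finish_job())"
```

```text
the job is handed in; nothing more can be done
None
```

I locked the right-hand adjuster, laid the spanner flat back in the tray and handed the job in at about 27 s. No verdict came back; I estimate 0.75–0.9 rad of limiter slip (over one click, under two) from torque and knob angle. The camera put the spanner at about 2 degrees of turn, held by the bracket, but I did not look at the white mark again afterwards.

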